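# Uncap the leaning resin and hardener bottles

### The arm

A 6-joint arm with a two-finger parallel gripper is mounted at the origin on a cart in front of the work surface, level with it; the furniture and walls round the work are solid. World frame = base frame: x ahead of the robot, y to its left, z up, the work surface at z = 0. Lengths are in m, angles in rad, forces in N, time in s.
With the tool pointing down it reaches from about 0.35 to 0.775 m from the base axis. Payload 5.5 kg.
Tool frame: the origin (TCP) lies midway between the tips of the shut fingers; the grasp point (between the pads) lies 19 mm behind it; z points along the fingers, y is the line along which they close (so a half turn about z gives the same grasp; the last joint's range is limited). The gripper opens to 85 mm and grips with 20 to 120 N. Pads are 22 mm wide; open, the fingers measure 114 mm over their backs; the gripper's body (76 mm by 85 mm) begins 54 mm behind the grasp point. The pads swing forward as they close: fully open they stand 13 mm farther back than shut.
Start: joints at [-1.284, 0.313, 0.046, 1.304, 0, 1.431], TCP at [0.238, -0.523, 0.231] pointing down, gripper open.
Joint ranges: [-2.76, 2.76], [-0.86, 1.69], [-1.03, 1.26], [-2.2, 2.34], [-1.47, 1.5], [-3.14, 3.14]. Speed limits (rad/s): [2.57, 2.57, 3.14, 3.14, 3.14, 3.14].

### API

Orientations are given as a unit quaternion [w, x, y, z].
In Python, from workcell import env gives the robot as it stands.
- The arm moves only by the tool move_arm, never from a script. Its argument "targets" is a list of rows, each a list of 3 entries, a list of its own where there are three numbers: the shift along the tool's x, y, z in mm, then the turn, a rotation vector about the tool's x, y, z in units of 10 degrees (1.0 is 10 degrees), then the closure, from -1 (fully open) to 1 (shut). In form: [[[dx, dy, dz], [ax, ay, az], gripper], ...]. A call has 1 to 5 rows; each row is the pose to reach, as a shift and turn from the pose commanded when the call began, along the tool's axes at that moment; what a row does not reach only later rows make up. A row lasts 1/8 s, in which the tool goes at most 62.5 mm and 10.7 degrees, less where a joint would pass 70% of its speed; a pose out of reach is approached as far as the arm can. A call with a gripper value outside its range is refused whole. The fingers move at their own pace and stop on an object; "squeeze" is the grip in N (left out, the last holds). Time passes only in rows, so rows that repeat a pose let the fingers close. It gives the time, the measured TCP pose, the force, the opening and the grip force at its end, in the units of the state.
- env.get_state(): the state, without advancing time (a new reading comes with each control period).
- env.read_camera(name): name is "scene" or "top" or "wrist"; returns a dict with "pixels" (400x640x3 uint8, red, green, blue), "fovy" (degrees; the focal length in pixels is half the picture's height over the tangent of half this angle, whatever the lens; pixels are square), "cx", "cy" (the principal point, pixels), "extrinsics" (4x4, takes a point from world to camera coordinates); the wrist camera has in their place "mount" (4x4, takes a point from camera to tool coordinates, whose origin is the TCP and whose axes are the flange's). Camera axes: x right, y up, looking along -z (the intrinsics and any distortion apply to the point x, -y, -z); pixel columns grow to the right and rows downward; lengths in m; the calibration is good to about 2 mm. A picture is of the moment at which its call begins: read the wrist's pose just before it. There is no depth.
- env.hand_in(): hands the job in; it is judged then, once.
Trained networks look in a picture, given as the dict that the camera call returned (one of the last four; its "shot" number tells which), for a name from the list of things; names that differ only in an ending like _2 or _b are one class to them, and where a whole thing is asked for, a point or a joint stands for the part that bears it (a point fixed in the world has none). Each returns a list of dicts, best first, with "confidence" (0 to 1); they miss things now and then, are a little off and sometimes report something else, mostly with a low value. They report only what shows in the picture. A call takes as long as a camera call. They do not tell look-alikes from the thing itself.
- env.spot_in(thing, picture): "centre" ([x, y, z] in m, in world coordinates, good to about 4 mm: the middle of the surface that is visible of it).
- env.regions_of(thing, picture): "mask" (400x640 bool, what is visible of it).
- env.landmark_of(thing, picture): "centre" ([x, y, z] in m, in world coordinates, good to about 4 mm: a listed point, or the origin of a listed thing).
The state is a dict: "clock": time; "joint_pos": joint angles; "qvel": joint speeds; "tau": joint torques, N m; "tcp_pos": TCP position; "orientation": TCP orientation; "wrist_force": force on the tool from outside, world axes, zero at the start; "ft_torque": the same for the moment, N m; "finger_gap": finger opening in m; "grip_force": force on a finger pad.
Only numpy, scipy, OpenCV 4.12 (cv2) and the standard library are available. Lean on these libraries where they do the work, as an engineer would, in place of code of your own. Each camera call takes 0.05 s, during which the arm holds its last target. There are 200 camera calls.

### The job

Get the two-part resin ready to pour: draw the loose green cap off its leaning bottle and stand it, open side down and flat, inside the rim of the green dish; when it stands there, released, do the same with the yellow cap and the yellow dish. Leave the bottles standing where they are, and do not push about or knock over the cup, the tub or the spray bottle.

Things in the scene. Friction and masses are not known exactly. Their poses are not given: they have to be found in the camera images.
- cap_green_center (a point): Centre of the loose green cap on the resin bottle: ribbed plastic sleeve, closed on top, open below, 75 mm long, 60 g, 50-52 mm wide (grasp there), 58 mm over the bead along its lowest 9 mm. Its z runs from open rim (z = -37.5 mm) to closed top (+37.5); leans 32-37 degrees from vertical at the start (loose fit). Bore about 41 mm; the nozzle reaches 53 mm into it: draw it more than that along its axis.
- bottle_green_shoulder (a point): Centre of the flat shoulder, where the cap's rim rests, of the white resin bottle (green band, 76 mm wide) fixed in a stand, loose on the table (1.6 kg in all). Stand's frame: z up; bottle leans 32 deg to its -x, towards the robot: bottle axis (-0.530, 0, 0.848). Shoulder 124 mm over the table, 21 mm to -x of the base plate's centre (150 x 100 x 12). Nozzle 37 mm wide for 29 mm, then cone to 13; 53 long.
- dish_green_floor (a point): Middle of the inner floor, 8 mm above the table, of the green cap dish: round green rim 67 mm inside, 75 mm outside, its top 19 mm above the table, on a white plate 86 x 86 x 6 mm fixed to the table. z up.
- cap_yellow_center (a point): Centre of the loose yellow cap on the hardener bottle: ribbed plastic sleeve, closed on top, open below, 75 mm long, 60 g, 50-52 mm wide (grasp there), 58 mm over the bead along its lowest 9 mm. Its z runs from open rim (z = -37.5 mm) to closed top (+37.5); leans 32-37 degrees from vertical at the start (loose fit). Bore about 41 mm; the nozzle reaches 53 mm into it: draw it more than that along its axis.
- bottle_yellow_shoulder (a point): Centre of the flat shoulder, where the cap's rim rests, of the white hardener bottle (yellow band, 76 mm wide) fixed in a stand, loose on the table (1.6 kg in all). Stand's frame: z up; bottle leans 32 deg to its -x, towards the robot: bottle axis (-0.530, 0, 0.848). Shoulder 124 mm over the table, 21 mm to -x of the base plate's centre (150 x 100 x 12). Nozzle 37 mm wide for 29 mm, then cone to 13; 53 long.
- dish_yellow_floor (a point): Middle of the inner floor, 8 mm above the table, of the yellow cap dish: round yellow rim 67 mm inside, 75 mm outside, its top 19 mm above the table, on a white plate 86 x 86 x 6 mm fixed to the table. z up.
- cup_center (a point): Bystander: orange mixing cup standing open upwards, 84 mm across, 60 mm high; point on its axis 30 mm above the table.
- tub_center (a point): Bystander: clear round pouring tub, 120 mm across, with a dark green stirring spatula sticking up out of it to 248 mm above the table; point on the axis 70 mm above the table.
- spray_center (a point): Bystander: white trigger spray bottle, 54 mm (its x) x 119 mm (its y) across, 262 mm high; point on its middle 130 mm above the table.
Not all that is in view belongs to the job. Of the things like the part that bears cap_green_center, leave any that is grey; of the rest the larger one is meant.

How it is judged:
By the outcome, as a careful person would: the job done as asked, in the order asked, and still so for the second after the job is handed in, with the robot touching nothing.
It also fails if it takes over 58 s, if anything falls off the work surface, if the arm or the gripper's body presses on something with over 40 N, if the wrist force passes 120 N, or if a joint passes its speed limit or range.

## Working session

There is one attempt and no reset: what is moved stays moved. The work goes in short steps, Python scripts to look and compute and a tool call to move; the robot and the scene stay as the last step left them, time stands still between calls to the robot, and variables do not carry over. Pictures are saved under pics/ and viewed, at most 10 in all, crops included, and the job is handed in when it is done.

Besides the shell and the picture viewer there is one more tool, called after "Request:" as name(argument=value, ...) on one line, values as JSON. move_arm: Moves the arm, as the interface text tells. Its arguments: {"type":"object","properties":{"targets":{"type":"array","items":{"type":"array"}},"squeeze":{"type":"number"}},"required":["targets"]}

```bash
mkdir -p pics; cat > h.py <<'E'
import numpy as np, cv2
from workcell import env
from scipy.spatial.transform import Rotation as R
np.set_printoptions(precision=4,suppress=True)
N=["cap_green_center","bottle_green_shoulder","dish_green_floor","cap_yellow_center","bottle_yellow_shoulder","dish_yellow_floor","cup_center","tub_center","spray_center"]
def save(p,name): cv2.imwrite(f"pics/{name}.png",cv2.cvtColor(p["pixels"],cv2.COLOR_RGB2BGR))
def K(p):
    f=200/np.tan(np.radians(p["fovy"])/2); return f,p["cx"],p["cy"]
def proj(p,X,E=None):
    E=p["extrinsics"] if E is None else E
    c=E@np.r_[X,1]; f,cx,cy=K(p); return np.array([cx+f*c[0]/-c[2],cy-f*c[1]/-c[2]])
def tcp():
    s=env.get_state(); q=s["orientation"]; T=np.eye(4); T[:3,:3]=R.from_quat([q[1],q[2],q[3],q[0]]).as_matrix(); T[:3,3]=s["tcp_pos"]; return T,s
def delta(Pt,Rt,T=None):
    "move from T to target, in tool mm and 10deg rotvec"
    if T is None: T,_=tcp()
    d=T[:3,:3].T@(np.array(Pt)-T[:3,3])*1000
    r=R.from_matrix(T[:3,:3].T@Rt).as_rotvec(degrees=True)/10
    return d,r
E
python3 - <<'E'
from h import *
for c in ["scene","top"]:
    p=env.read_camera(c); save(p,c)
    print(c,{k:v for k,v in p.items() if k not in("pixels",)})
    for n in N:
        for r in env.landmark_of(n,p)[:4]: print(n,round(r["confidence"],2),np.array(r["centre"]),proj(p,r["centre"]))
T,s=tcp();print(T,s)
E
```

```text
scene {'fovy': 43.44958819445099, 'cx': 323.8472296102284, 'cy': 188.80227905435578, 'extrinsics': array([[ 0.8202, -0.5719,  0.0122, -0.5361],
       [ 0.2145,  0.3272,  0.9203, -0.1635],
       [-0.5303, -0.7522,  0.3911, -1.2636],
       [ 0.    ,  0.    ,  0.    ,  1.    ]]), 'shot': 1}
cap_green_center 0.93 [ 0.4904 -0.4543  0.0207] [377.8054 269.1742]
cap_green_center 0.87 [ 0.3695 -0.5176  0.0269] [353.8315 297.2252]
cap_green_center 0.74 [ 0.6031 -0.1764  0.1515] [345.9487 171.6587]
bottle_green_shoulder 0.85 [ 0.6255 -0.1794  0.1247] [352.6612 179.3135]
dish_green_floor 0.94 [ 0.4445 -0.2932  0.0065] [322.3616 251.006 ]
dish_green_floor 0.55 [ 0.6492 -0.005   0.1232] [324.0745 160.5901]
cap_yellow_center 0.71 [0.4392 0.1378 0.0076] [243.8277 194.2253]
cap_yellow_center 0.5 [ 0.6271 -0.0009  0.1539] [317.5068 152.0851]
bottle_yellow_shoulder 0.59 [ 0.6489 -0.0073  0.1218] [324.4145 161.2456]
dish_yellow_floor 0.81 [0.4381 0.1414 0.0081] [242.9966 193.7786]
cup_center 0.96 [ 0.4445 -0.0697  0.0291] [277.9246 211.2603]
tub_center 0.74 [ 0.6262 -0.3667  0.0696] [396.8746 221.870
[... 1035 characters left out ...]
86]
spray_center 0.87 [0.6421 0.1595 0.1311] [189.0639 151.7984]
[[ 0.9103  0.4139  0.0001  0.238 ]
 [ 0.4139 -0.9103 -0.0001 -0.5235]
 [ 0.      0.0001 -1.      0.2313]
 [ 0.      0.      0.      1.    ]] {'clock': 1.0, 'joint_pos': array([-1.2836,  0.3132,  0.0461,  1.3036,  0.    ,  1.4312]), 'qvel': array([ 0.0015, -0.0007,  0.0002,  0.0013, -0.0004,  0.0004]), 'tau': array([  0.0007, -48.0473,  29.8818,   0.0002,  -0.0002,   0.    ]), 'tcp_pos': array([ 0.238 , -0.5235,  0.2313]), 'orientation': array([0.0001, 0.9773, 0.2118, 0.    ]), 'wrist_force': array([ 0.066 ,  0.1933, -0.5313]), 'ft_torque': array([-0.0082,  0.03  ,  0.0232]), 'grip_force': 0.0, 'finger_gap': 0.08559284513362703}
```

```bash
python3 -c "
import cv2,numpy as np
a=cv2.imread('pics/scene.png')[110:330,200:480];b=cv2.imread('pics/top.png')[110:300,160:480]
cv2.imwrite('pics/s1.png',cv2.resize(a,(764,600),interpolation=2));cv2.imwrite('pics/t1.png',cv2.resize(b,(800,475),interpolation=2))"
```

```text
(no output)
```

View pics/s1.png

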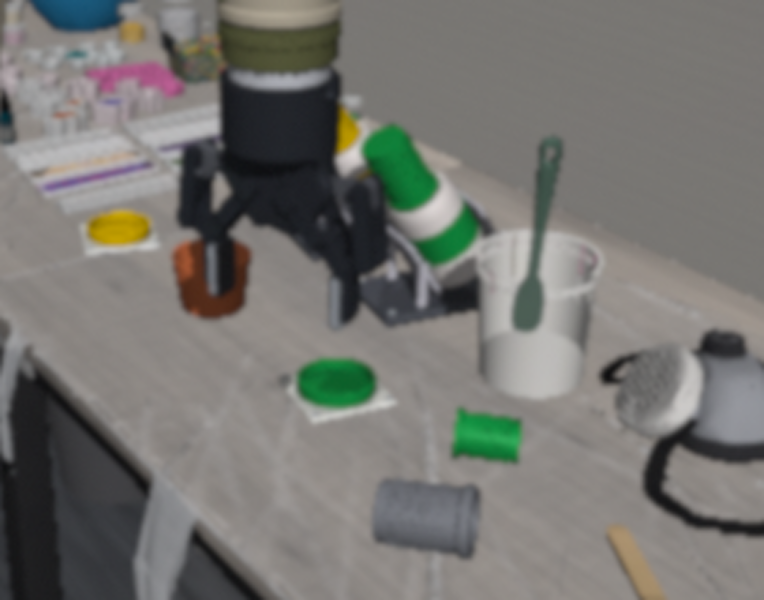

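View pics/t1.png

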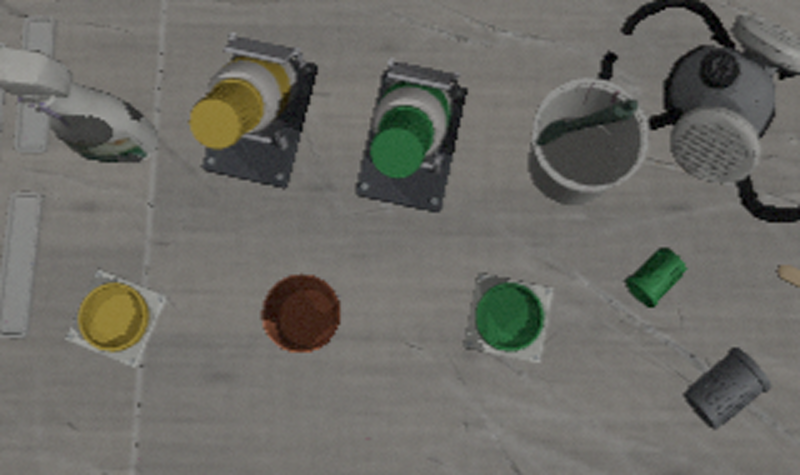

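Candidates for the green cap, by top-picture pixel:
- The grey cap lying at (450,265) is ruled out by its colour.
- The small green cap lying at (422,222) is ruled out by its size.
- The large green cap on the bottle at (320,167) is the one I choose. It fits the description, and its z of 0.155 is as expected.

I'll go to a standoff along its axis and check it in the wrist camera.

```bash
cat >> h.py <<'E'
def axis(lean,yaw): # degrees; yaw of stand about z
    l,y=np.radians([lean,yaw]); return np.array([-np.sin(l)*np.cos(y),-np.sin(l)*np.sin(y),np.cos(l)])
def tool(lean,yaw):
    a=axis(lean,yaw); y=np.radians(yaw); ty=-np.array([-np.sin(y),np.cos(y),0]); return np.c_[np.cross(ty,-a),ty,-a]
E
python3 - <<'E'
from h import *
a=axis(32,-13);Rt=tool(32,-13);c=np.array([.6025,-.176,.155])
print(Rt,c+.11*a,delta(c+.11*a,Rt))
b=cv2.imread('pics/top.png')[130:200,210:350]
cv2.imwrite('pics/t2.png',cv2.resize(b,None,fx=5.5,fy=5.5,interpolation=2))
E
```

```text
[[ 0.8263 -0.225   0.5163]
 [-0.1908 -0.9744 -0.1192]
 [ 0.5299 -0.     -0.848 ]] [ 0.5457 -0.1629  0.2483] (array([ 429.3289, -200.8842,  -16.9678]), array([-1.0449,  3.0837,  3.646 ]))
```

View pics/t2.png

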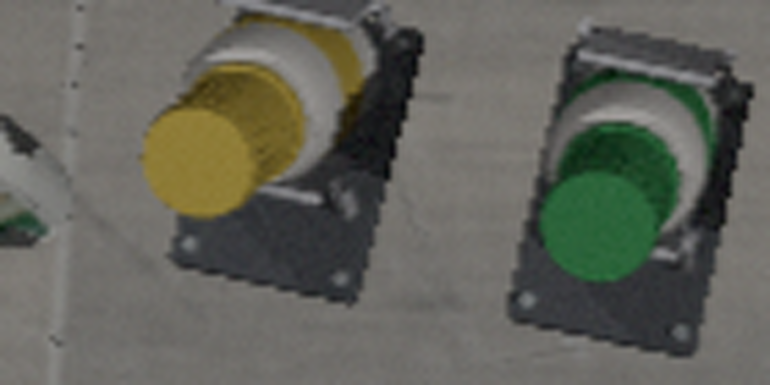

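The crop shows the ribbed green cap on the white bottle, with its top at about (319,171) in the full picture. The yellow cap's top is at about (246,159), and its bottle's stand is turned in a similar way.

Request:
move_arm(targets=[[[54,-25,-2],[-0.13,0.39,0.46],-1],[[108,-50,-4],[-0.26,0.77,0.91],-1],[[161,-75,-6],[-0.39,1.16,1.37],-1],[[215,-100,-8],[-0.52,1.54,1.82],-1],[[268,-125,-11],[-0.65,1.93,2.28],-1]])

```text
clock: 1.62
tcp_pos: [0.4313, -0.2974, 0.2426]
orientation: [0.02, 0.984, 0.011, 0.176]
wrist_force: [0.6, 0.4, -0.1]
finger_gap: 0.0856
grip_force: 0.0
```

```bash
python3 - <<'E'
from h import *
a=axis(32,-13);Rt=tool(32,-13);c=np.array([.6025,-.176,.155])
print(tcp()[0],delta(c+.11*a,Rt))
E
```

```text
[[ 0.9379  0.014   0.3466  0.4313]
 [ 0.0278 -0.999  -0.0349 -0.2974]
 [ 0.3458  0.0424 -0.9373  0.2426]
 [ 0.      0.      0.      1.    ]] (array([ 113.0258, -132.5649,   29.6797]), array([-0.3911,  1.1399,  1.3477]))
```

Request:
move_arm(targets=[[[38,-44,10],[-0.13,0.38,0.45],-1],[[76,-88,20],[-0.26,0.76,0.9],-1],[[113,-132,30],[-0.39,1.14,1.35],-1],[[113,-132,30],[-0.39,1.14,1.35],-1]])

```text
clock: 2.12
tcp_pos: [0.545, -0.1594, 0.2469]
orientation: [0.03, 0.956, -0.104, 0.273]
wrist_force: [-1.0, 0.0, 0.1]
finger_gap: 0.0854
grip_force: 0.0
```

```bash
cat >> h.py <<'E'
def wrist():
    T,s=tcp(); p=env.read_camera("wrist"); p["extrinsics_"]=np.linalg.inv(T@np.array(p["mount"])); return p,T,s
def edges_check(p,c,a,name,top=.0375,off=0):
    im=cv2.cvtColor(p["pixels"],cv2.COLOR_RGB2BGR)
    u=np.cross(a,[0,0,1.]);u/=np.linalg.norm(u);v=np.cross(a,u)
    for h,r,col in [(.0375,.0255,(0,0,255)),(-.0285,.0255,(255,0,0)),(-.0375,.029,(255,0,255))]:
        q=np.array([proj(p,c+h*a+r*(np.cos(t)*u+np.sin(t)*v),p["extrinsics_"]) for t in np.linspace(0,6.283,60)])
        cv2.polylines(im,[q.round().astype(int)],True,col,1)
    cv2.imwrite(f"pics/{name}.png",im)
E
python3 - <<'E'
from h import *
p,T,s=wrist(); print(T,s["joint_pos"],np.array(p["mount"]),p["fovy"])
for n in N[:2]+N[3:5]:
    for r in env.landmark_of(n,p)[:3]: print(n,round(r["confidence"],2),np.array(r["centre"]),proj(p,r["centre"],p["extrinsics_"]))
edges_check(p,np.array([.6025,-.176,.155]),axis(33,-13),"w1")
E
```

```text
[[ 0.8293 -0.2151  0.5157  0.545 ]
 [-0.1826 -0.9766 -0.1137 -0.1594]
 [ 0.5281  0.0001 -0.8492  0.2469]
 [ 0.      0.      0.      1.    ]] [-0.5072 -0.1233 -0.5661  0.5907  0.1517  2.893 ] [[-0.0004  0.957   0.2901  0.0753]
 [ 1.      0.0004  0.0001 -0.0002]
 [-0.      0.2901 -0.957  -0.1422]
 [ 0.      0.      0.      1.    ]] 71.60056905415185
cap_green_center 0.75 [ 0.4935 -0.4551  0.0197] [537.2877 257.4824]
cap_green_center 0.63 [ 0.3684 -0.5249  0.0286] [636.8852 344.794 ]
cap_yellow_center 0.64 [ 0.6256 -0.0089  0.1529] [144.326  212.7805]
```

View pics/w1.png

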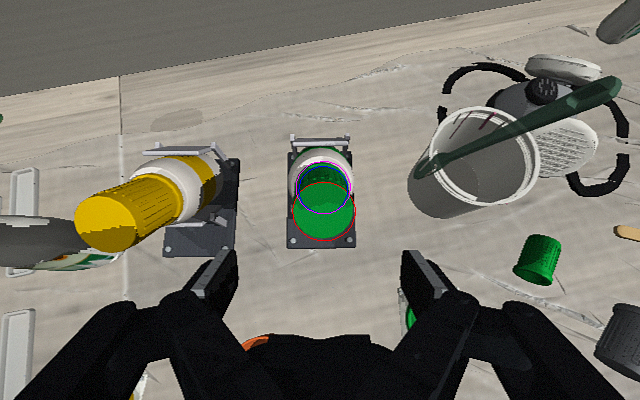

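The wrist picture shows the green cap's top at about (323,210), inside the red model circle, so the position fits. I'll look at it zoomed to check the lean.

```bash
python3 - <<'E'
from h import *
p,T,s=wrist(); raw=cv2.cvtColor(p["pixels"],cv2.COLOR_RGB2BGR)
edges_check(p,np.array([.6025,-.176,.155]),axis(33,-13),"w2")
b=cv2.imread('pics/w2.png')
f=lambda i:cv2.resize(i[130:255,280:370],None,fx=4.4,fy=4.4,interpolation=cv2.INTER_NEAREST)
cv2.imwrite('pics/w3.png',np.hstack([f(raw),f(b)]))
E
```

```text
(no output)
```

View pics/w3.png

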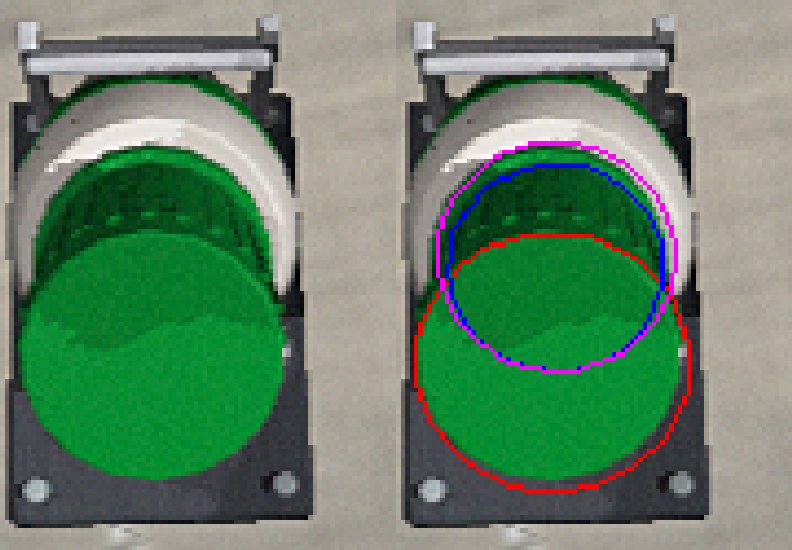

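```bash
python3 - <<'E'
from h import *
T,s=tcp();print(T[:3,3],s["qvel"])
c=np.array([.6035,-.1747,.155]);a=axis(32.5,-13)
print(c-.008*a,delta(c-.008*a,tool(32.5,-13)))
E
```

```text
[ 0.5441 -0.1661  0.2474] [-0.0062 -0.0002 -0.0032 -0.0018  0.0018  0.0024]
[ 0.6077 -0.1757  0.1483] (array([  2.1319,  -5.0999, 118.0746]), array([0.0039, 0.0664, 0.0037]))
```

Request:
move_arm(targets=[[[1,-2,20],[0,0.07,0],-1],[[2,-4,40],[0,0.07,0],-1],[[2,-4,40],[0,0.07,0],-1],[[2,-4,40],[0,0.07,0],-1]])

```text
clock: 2.92
tcp_pos: [0.5673, -0.1667, 0.2148]
orientation: [0.032, 0.954, -0.108, 0.278]
wrist_force: [0.3, 0.1, -0.5]
finger_gap: 0.0853
grip_force: 0.0
```

```bash
python3 - <<'E'
from h import *
for i in range(2):
    p,T,s=wrist(); print(T[:3,3],s["qvel"])
raw=cv2.cvtColor(p["pixels"],cv2.COLOR_RGB2BGR)
c=np.array([.6035,-.1747,.155])
edges_check(p,c,axis(32.5,-13),"w4")
print(delta(c-.008*axis(32.5,-13),tool(32.5,-13)))
b=cv2.imread('pics/w4.png')
f=lambda i:cv2.resize(i[150:310,260:380],None,fx=3.3,fy=3.3,interpolation=cv2.INTER_NEAREST)
cv2.imwrite('pics/w5.png',np.hstack([f(raw),f(b)]))
E
```

```text
[ 0.5673 -0.1667  0.2148] [ 0.005  -0.0126  0.0052 -0.0032 -0.0001  0.0031]
[ 0.5675 -0.1666  0.2151] [ 0.008  -0.0069  0.0022 -0.0029  0.      0.0017]
(array([-1.5083,  0.0275, 78.7219]), array([-0.0004, -0.0116,  0.0118]))
```

View pics/w5.png

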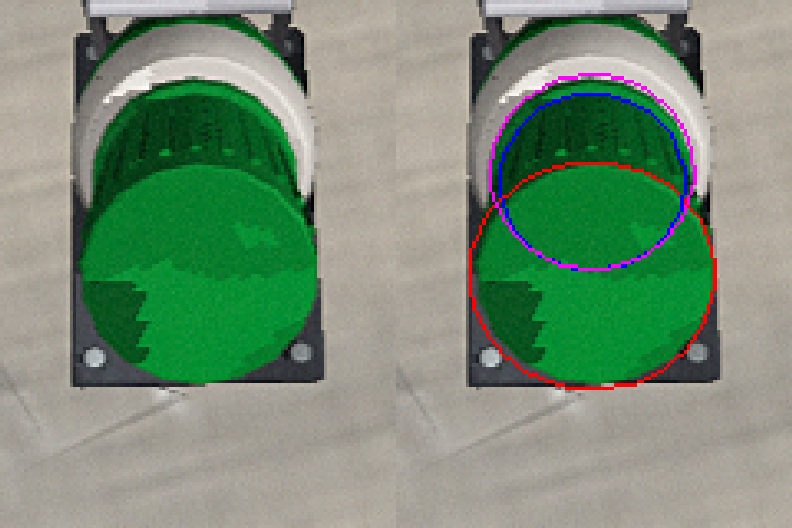

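The model matches the real cap to about 1 px: its top is at about (321,234) in the full picture and its rim agrees too. I'll close in and grip.

Request:
move_arm(targets=[[[-1,0,26],[0,0,0],-1],[[-1,0,52],[0,0,0],-1],[[-1,0,78],[0,0,0],-1],[[-1,0,78],[0,0,0],-1]])

```text
clock: 3.52
tcp_pos: [0.607, -0.1746, 0.1467]
orientation: [0.031, 0.954, -0.107, 0.277]
wrist_force: [-0.7, 0.5, 0.1]
finger_gap: 0.0855
grip_force: 0.0
```

Request:
move_arm(targets=[[[0,0,0],[0,0,0],1],[[0,0,0],[0,0,0],1],[[0,0,0],[0,0,0],1],[[0,0,0],[0,0,0],1],[[0,0,0],[0,0,0],1]], squeeze=40)

```text
clock: 4.15
tcp_pos: [0.6077, -0.1752, 0.1501]
orientation: [0.032, 0.954, -0.107, 0.28]
wrist_force: [-5.0, 0.4, 5.0]
finger_gap: 0.0505
grip_force: 40.3
```

Request:
move_arm(targets=[[[0,0,-8],[0,0,0],1],[[0,0,-16],[0,0,0],1],[[0,0,-24],[0,0,0],1]])

```text
clock: 4.53
tcp_pos: [0.5949, -0.172, 0.1694]
orientation: [0.032, 0.954, -0.107, 0.279]
wrist_force: [1.7, -1.4, -1.3]
finger_gap: 0.0507
grip_force: 41.9
```

Request:
move_arm(targets=[[[0,0,-12],[0,0,0],1],[[0,0,-24],[0,0,0],1],[[0,0,-36],[0,0,0],1],[[0,0,-56],[0,0,0],1],[[0,0,-76],[0,0,0],1]])

```text
clock: 5.15
tcp_pos: [0.5543, -0.1624, 0.2329]
orientation: [0.031, 0.954, -0.107, 0.278]
wrist_force: [0.4, -0.2, -0.3]
finger_gap: 0.0511
grip_force: 42.1
```

```bash
python3 - <<'E'
from h import *
p=env.read_camera("top"); save(p,"top2")
for n in N[1:3]+N[4:6]:
    for r in env.landmark_of(n,p)[:2]: print(n,round(r["confidence"],2),np.array(r["centre"]))
T,s=tcp(); print(T[:3,3],s["wrist_force"])
# place: tool down, x axis along azimuth -40deg ; above dish
for yaw in (-13,10,24):
    Rt=tool(0.01,yaw); P=np.array([.4447,-.2955,.15]); print(yaw,delta(P,Rt))
cv2.imwrite('pics/t3.png',cv2.resize(cv2.imread('pics/top2.png')[110:300,160:480],(800,475),interpolation=2))
E
```

```text
bottle_green_shoulder 0.74 [ 0.6257 -0.1728  0.1237]
bottle_green_shoulder 0.7 [0.6378 0.1608 0.1282]
dish_green_floor 0.96 [ 0.4437 -0.2977  0.0077]
bottle_yellow_shoulder 0.64 [ 0.6495 -0.0064  0.1238]
dish_yellow_floor 0.65 [0.4368 0.14   0.0071]
[ 0.555  -0.1627  0.232 ] [ 0.4722  0.298  -0.9623]
-13 (array([-109.9356,  153.9519,   27.2673]), array([-0.001 , -3.2523,  0.016 ]))
10 (array([-109.9356,  153.9519,   27.2673]), array([ 0.652 , -3.2079, -2.2214]))
24 (array([-109.9356,  153.9519,   27.2673]), array([ 1.0492, -3.1371, -3.5825]))
```

View pics/t3.png

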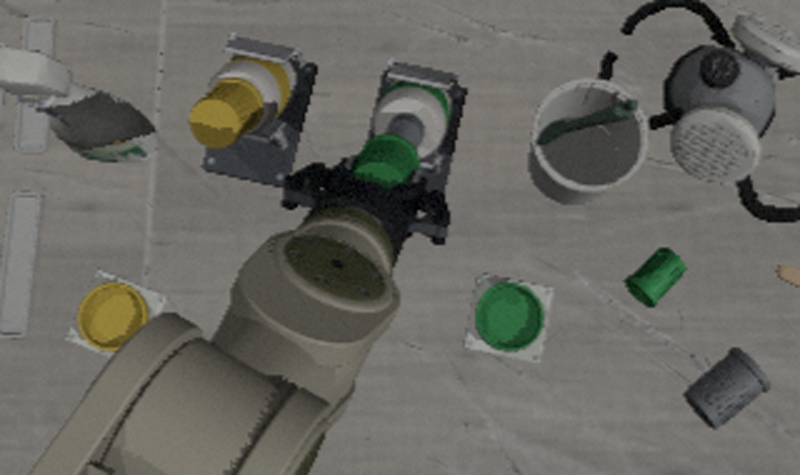

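The nozzle shows free at about (322,160) in the top picture, and the bottle hasn't moved. I'll refine both dishes from that picture and head over.

```bash
cat >> h.py <<'E'
def back(p,uv,z):
    E=np.array(p["extrinsics"]);f,cx,cy=K(p); d=E[:3,:3].T@np.array([(uv[0]-cx)/f,-(uv[1]-cy)/f,-1]); o=-E[:3,:3].T@E[:3,3]
    return o+d*(z-o[2])/d[2]
def dish(p,name,hue):
    m=None
    hsv=cv2.cvtColor(p["pixels"],cv2.COLOR_RGB2HSV); g=((abs(hsv[...,0].astype(int)-hue)<10)&(hsv[...,1]>110)).astype(np.uint8)
    c0=proj(p,name); w=np.zeros_like(g); u,v=c0.astype(int); w[v-22:v+22,u-22:u+22]=1; g*=w
    n,l,st,ce=cv2.connectedComponentsWithStats(g); i=1+np.argmax(st[1:,4]); cs,_=cv2.findContours((l==i).astype(np.uint8),0,1)
    e=cv2.fitEllipse(max(cs,key=len)); return st[i],e,back(p,e[0],.014)
E
python3 - <<'E'
from h import *
p=env.read_camera("top")
print(dish(p,np.array([.4445,-.2965,.012]),60)); print(dish(p,np.array([.438,.139,.012]),26))
for n in (N[2],N[5]):
    for r in env.landmark_of(n,p)[:1]: print(n,np.array(r["centre"]))
    for r in env.regions_of(n,p)[:1]:
        m=r["mask"];ys,xs=np.nonzero(m); print(xs.min(),xs.max(),ys.min(),ys.max())
E
```

```text
(array([351, 223,  26,  27, 526], dtype=int32), ((363.3815612792969, 236.351806640625), (25.266891479492188, 26.049144744873047), 172.1309051513672), array([ 0.4452, -0.2935,  0.014 ]))
(array([191, 223,  29,  28, 566], dtype=int32), ((204.44528198242188, 236.00804138183594), (24.66603660583496, 27.75680923461914), 51.731136322021484), array([0.4387, 0.1418, 0.014 ]))
dish_green_floor [ 0.4438 -0.2953  0.0077]
345 380 220 255
dish_yellow_floor [0.4365 0.1389 0.0077]
187 225 219 251
```

Request:
move_arm(targets=[[[-26,0,-20],[0,0,0],1],[[-40,30,-20],[0,-0.6,0],1],[[-60,60,-20],[0,-1.3,0],1],[[-80,95,-20],[0,-2,0],1],[[-100,130,-10],[0,-2.7,0],1]])

```text
clock: 6.28
tcp_pos: [0.4388, -0.2712, 0.1877]
orientation: [0.006, 0.993, -0.112, 0.047]
wrist_force: [0.1, 0.0, -0.3]
finger_gap: 0.0509
grip_force: 42.1
```

```bash
python3 - <<'E'
from h import *
print(tcp()[0],delta([.4447,-.2955,.09],tool(.01,-13)))
E
```

```text
[[ 0.9706 -0.2222  0.0924  0.4388]
 [-0.221  -0.975  -0.0227 -0.2712]
 [ 0.0951  0.0016 -0.9955  0.1877]
 [ 0.      0.      0.      1.    ]] (array([ 1.8441, 22.2248, 98.3497]), array([ 0.0086, -0.5449,  0.0167]))
```

Request:
move_arm(targets=[[[0,22,40],[0,-0.54,0.02],1],[[2,22,80],[0,-0.54,0.02],1],[[2,22,98],[0,-0.54,0.02],1],[[2,22,98],[0,-0.54,0.02],1],[[2,22,98],[0,-0.54,0.02],1]])

```text
clock: 6.9
tcp_pos: [0.4455, -0.294, 0.0904]
orientation: [0.001, 0.994, -0.114, 0.002]
wrist_force: [0.3, -0.5, -0.2]
finger_gap: 0.0502
grip_force: 42.1
```

```bash
cat >> h.py <<'E'
def rings(p,X,col,im,r,z):
    q=np.array([proj(p,[X[0]+r*np.cos(t),X[1]+r*np.sin(t),z],p["extrinsics_"]) for t in np.linspace(0,6.283,60)]); cv2.polylines(im,[q.round().astype(int)],True,col,1)
E
python3 - <<'E'
from h import *
p,T,s=wrist(); print(T)
im=cv2.cvtColor(p["pixels"],cv2.COLOR_RGB2BGR); raw=im.copy()
X=[.4445,-.2955]; rings(p,X,(0,0,255),im,.0375,.019); rings(p,X,(255,0,0),im,.0335,.019)
rings(p,T[:3,3],(255,0,255),im,.029,T[2,3]-.031)
print(proj(p,[*X,.01],p["extrinsics_"]))
cv2.imwrite("pics/w6.png",np.hstack([raw[100:400,120:520],im[100:400,120:520]]))
for r in env.landmark_of(N[2],p)[:1]: print(r)
E
```

```text
[[ 0.9742 -0.2256  0.0031  0.4455]
 [-0.2256 -0.9742 -0.0017 -0.294 ]
 [ 0.0034  0.0009 -1.      0.0904]
 [ 0.      0.      0.      1.    ]]
[321.0756 211.188 ]
{'centre': [0.4451, -0.2992, 0.0081], 'confidence': 0.81}
```

View pics/w6.png

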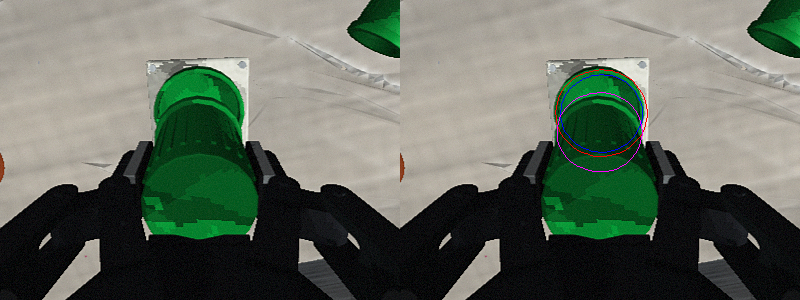

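The cap hangs upright. Its rim is at about (319,196), the dish rim spans about 273–364 px across and starts at row 167, and the lateral centring is within 1 mm. I'll shift about 2 mm along tool x and lower.

Request:
move_arm(targets=[[[2,0,12],[0,0,0],1],[[2,0,26],[0,0,0],1],[[2,0,40],[0,0,0],1],[[2,0,46],[0,0,0],1],[[2,0,46],[0,0,0],1]])

```text
clock: 7.62
tcp_pos: [0.4466, -0.2938, 0.0429]
orientation: [-0.0, 0.994, -0.114, 0.001]
wrist_force: [-0.1, 0.6, -0.7]
finger_gap: 0.0504
grip_force: 42.1
```

```bash
python3 - <<'E'
from h import *
p,T,s=wrist(); print(T,s["wrist_force"])
im=cv2.cvtColor(p["pixels"],cv2.COLOR_RGB2BGR)
cv2.imwrite("pics/w7.png",cv2.resize(im[130:330,220:420],None,fx=3,fy=3))
E
```

```text
[[ 0.9742 -0.2258  0.0011  0.4466]
 [-0.2258 -0.9742  0.     -0.2938]
 [ 0.0011 -0.0003 -1.      0.0429]
 [ 0.      0.      0.      1.    ]] [-0.1183  0.6021 -0.6902]
```

View pics/w7.png

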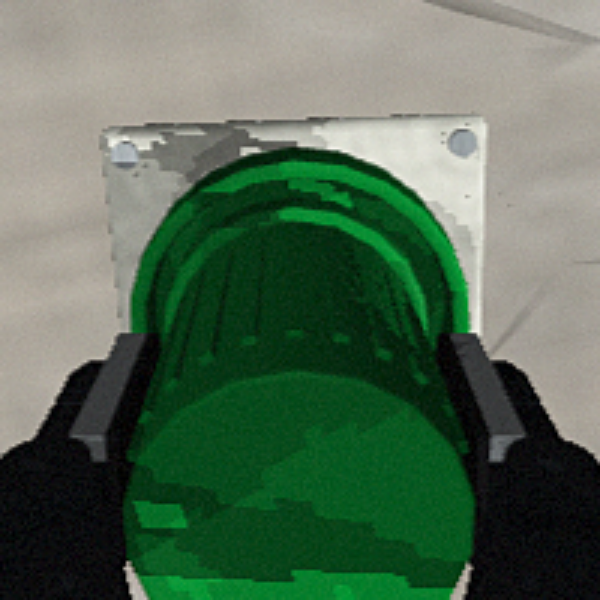

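The cap's bead at about (319,200) sits inside the dish rim with a gap all round. I'll lower it to contact.

Request:
move_arm(targets=[[[0,0,2],[0,0,0],1],[[0,0,4],[0,0,0],1],[[0,0,4],[0,0,0],1]])

```text
clock: 8.05
tcp_pos: [0.4471, -0.2942, 0.0398]
orientation: [0.0, 0.994, -0.114, 0.001]
wrist_force: [-0.3, 0.4, -1.0]
finger_gap: 0.0503
grip_force: 42.1
```

Request:
move_arm(targets=[[[0,0,1],[0,0,0],1],[[0,0,2],[0,0,0],1],[[0,0,2],[0,0,0],1]])

```text
clock: 8.43
tcp_pos: [0.4473, -0.2943, 0.0387]
orientation: [0.001, 0.994, -0.114, 0.002]
wrist_force: [-1.8, 2.0, 7.1]
finger_gap: 0.0506
grip_force: 42.5
```

Contact at 7 N. I'll release and back straight up.

Request:
move_arm(targets=[[[0,0,0],[0,0,0],-1],[[0,0,0],[0,0,0],-1],[[0,0,0],[0,0,0],-1],[[0,0,0],[0,0,0],-1],[[0,0,0],[0,0,0],-1]])

```text
clock: 9.05
tcp_pos: [0.4471, -0.2942, 0.0377]
orientation: [0.0, 0.994, -0.114, 0.001]
wrist_force: [0.9, 1.2, 0.9]
finger_gap: 0.0856
grip_force: 0.0
```

Request:
move_arm(targets=[[[0,0,-30],[0,0,0],-1],[[0,0,-70],[0,0,0],-1],[[0,0,-120],[0,0,0],-1],[[0,0,-170],[0,0,0],-1],[[0,0,-190],[0,0,0],-1]])

```text
clock: 9.68
tcp_pos: [0.4478, -0.2949, 0.2313]
orientation: [0.002, 0.994, -0.114, 0.003]
wrist_force: [-0.5, -0.2, -0.5]
finger_gap: 0.0854
grip_force: 0.0
```

```bash
python3 - <<'E'
from h import *
p,T,s=wrist(); print(s["clock"],T[:3,3],s["finger_gap"],s["joint_pos"])
for r in env.landmark_of(N[0],p)[:3]: print(r)
im=cv2.cvtColor(p["pixels"],cv2.COLOR_RGB2BGR)
cv2.imwrite("pics/w8.png",im)
c=np.array([.615,0,.157])
Rt=tool(32,-13)@np.diag([-1,-1,1.])
# yellow, flipped; three estimates of the centre
c=np.array([.6267,-.0005,.157]);a=axis(32,-13)
print(c+.11*a,delta(c+.11*a,Rt))
E
```

```text
9.675 [ 0.4478 -0.2949  0.2313] 0.08536459305649546 [-0.7327  0.2311 -0.064   1.268   0.0008  2.6365]
{'centre': [0.4919, -0.4514, 0.0209], 'confidence': 0.79}
{'centre': [0.4425, -0.293, 0.0484], 'confidence': 0.63}
[0.5699 0.0126 0.2503] (array([  49.5344, -327.197 ,  -20.3144]), array([ -4.8966,   0.0293, -17.32  ]))
```

The green cap stands upright, its centre at z ≈ 0.048. Next is the yellow one. Joint 6 would pass its range in the same roll, so I'll roll the tool −30° about the cap's axis, which is round.

```bash
python3 - <<'E'
from h import *
p=env.read_camera("top")
for l,r in [((175,262),(352,302)),((512,318),(690,352))]:
    L,Q=[back(p,np.array(k)/5.5+[210,130],.012) for k in (l,r)]; d=L-Q; print(L,Q,np.linalg.norm(d),"yaw",np.degrees(np.arctan2(-d[0],d[1])))
c=np.array([.6285,-.0015,.156])
for yaw in(-13,-16):
    a=axis(32,yaw);Rt=tool(32,yaw)@R.from_rotvec([0,0,-30],degrees=True).as_matrix()
    print(c+.1*a,delta(c+.1*a,Rt))
E
```

```text
[0.6049 0.049  0.012 ] [ 0.5854 -0.0427  0.012 ] 0.0937630154968126 yaw -11.990692473676427
[ 0.5784 -0.1247  0.012 ] [ 0.5623 -0.2157  0.012 ] 0.09243924987081982 yaw -10.065893023598791
[0.5769 0.0104 0.2408] (array([  57.5363, -326.2538,  -12.4841]), array([-0.82  ,  3.1021, -2.9238]))
[0.5776 0.0131 0.2408] (array([  57.6068, -329.0272,  -12.4885]), array([-0.9002,  3.0721, -2.6322]))
```

Request:
move_arm(targets=[[[5,-55,-15],[-0.14,0.5,-0.47],-1],[[10,-110,-25],[-0.28,1.03,-0.94],-1],[[20,-165,-25],[-0.42,1.55,-1.4],-1],[[32,-220,-22],[-0.56,2.06,-1.88],-1],[[45,-275,-18],[-0.71,2.58,-2.36],-1]])

```text
clock: 10.45
tcp_pos: [0.5521, -0.0343, 0.244]
orientation: [0.087, 0.968, 0.094, 0.215]
wrist_force: [0.5, 0.3, -0.3]
finger_gap: 0.0856
grip_force: 0.0
```

```bash
python3 - <<'E'
from h import *
c=np.array([.6285,-.0015,.156]);yaw=-14
a=axis(32,yaw);Rt=tool(32,yaw)@R.from_rotvec([0,0,-30],degrees=True).as_matrix()
T,s=tcp();print(T[:3,3],s["joint_pos"],delta(c+.09*a,Rt))
E
```

```text
[ 0.5521 -0.0343  0.244 ] [-0.1816 -0.089  -0.4986  0.696  -0.0468  2.7543] (array([ 31.9047, -40.9405,  17.8334]), array([-0.1494,  0.5132, -0.4546]))
```

Request:
move_arm(targets=[[[16,-20,9],[-0.07,0.26,-0.23],-1],[[32,-41,18],[-0.15,0.51,-0.45],-1],[[32,-41,18],[-0.15,0.51,-0.45],-1],[[32,-41,18],[-0.15,0.51,-0.45],-1],[[32,-41,18],[-0.15,0.51,-0.45],-1]])

```text
clock: 11.08
tcp_pos: [0.583, 0.0072, 0.234]
orientation: [0.103, 0.953, 0.131, 0.255]
wrist_force: [1.3, -0.8, 0.3]
finger_gap: 0.0854
grip_force: 0.0
```

```bash
python3 - <<'E'
from h import *
p,T,s=wrist(); p,T,s=wrist(); print(T,s["joint_pos"],s["qvel"])
for n in N[3:5]:
    for r in env.landmark_of(n,p)[:3]: print(n,round(r["confidence"],2),np.array(r["centre"]),proj(p,r["centre"],p["extrinsics_"]))
raw=cv2.cvtColor(p["pixels"],cv2.COLOR_RGB2BGR); cv2.imwrite("pics/y_raw.png",raw)
import pickle; pickle.dump(p,open("y.pkl","wb"))
c=np.array([.6285,-.0015,.156]);edges_check(p,c,axis(32.5,-14),"y1")
u,v=proj(p,c,p["extrinsics_"]).astype(int);print(u,v)
hsv=cv2.cvtColor(raw,cv2.COLOR_BGR2HSV)
b=cv2.imread('pics/y1.png')
f=lambda i:cv2.resize(i[max(v-80,0):v+90,max(u-70,0):u+70],None,fx=2.8,fy=2.8,interpolation=cv2.INTER_NEAREST)
print(max(v-80,0),max(u-70,0))
cv2.imwrite('pics/y2.png',np.hstack([f(raw),f(b)]))
E
```

```text
[[ 0.8357  0.1975  0.5124  0.5831]
 [ 0.3028 -0.9441 -0.13    0.0071]
 [ 0.4581  0.2638 -0.8489  0.2342]
 [ 0.      0.      0.      1.    ]] [-0.0792 -0.0723 -0.5569  0.5356 -0.0891  2.7632] [ 0.001  -0.0031  0.0022 -0.0036  0.0011  0.0003]
314 207
127 244
```

View pics/y2.png

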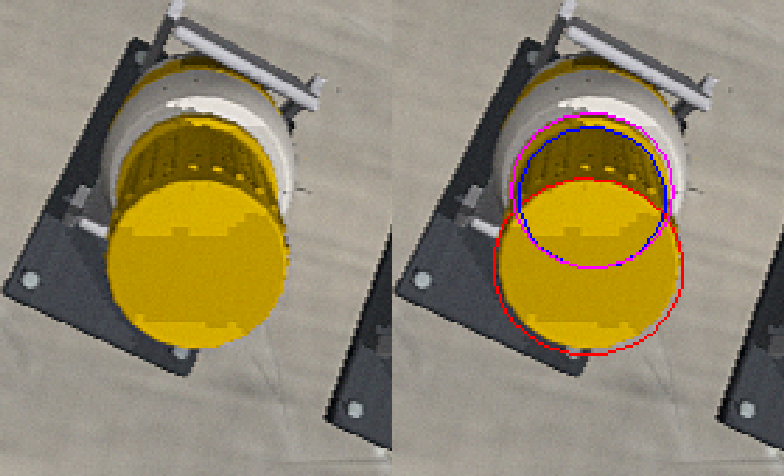

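The yellow cap's top centre is at about (314,221) in the full picture. It agrees with the model to about 1 px, and the rim does too. I'll advance and grip; the delta is 98 mm along the tool plus a small correction.

```bash
python3 - <<'E'
from h import *
c=np.array([.6285,-.0015,.156]);a=axis(32,-14);Rt=tool(32,-14)@R.from_rotvec([0,0,-30],degrees=True).as_matrix()
print(delta(c-.008*a,Rt))
E
```

```text
(array([-0.6336, -3.2753, 98.8349]), array([ 0.0059,  0.0114, -0.0245]))
```

Request:
move_arm(targets=[[[-1,-3,30],[0,0,0],-1],[[-1,-3,60],[0,0,0],-1],[[-1,-3,85],[0,0,0],-1],[[-1,-3,98],[0,0,0],-1],[[-1,-3,98],[0,0,0],-1]])

```text
clock: 11.9
tcp_pos: [0.6315, -0.0023, 0.1486]
orientation: [0.103, 0.953, 0.132, 0.254]
wrist_force: [0.5, 0.4, -0.4]
finger_gap: 0.0855
grip_force: 0.0
```

Request:
move_arm(targets=[[[0,0,0],[0,0,0],1],[[0,0,0],[0,0,0],1],[[0,0,0],[0,0,0],1],[[0,0,0],[0,0,0],1],[[0,0,0],[0,0,0],1]], squeeze=40)

```text
clock: 12.52
tcp_pos: [0.632, -0.0019, 0.1512]
orientation: [0.103, 0.952, 0.132, 0.256]
wrist_force: [-4.9, 0.6, 5.4]
finger_gap: 0.0504
grip_force: 40.6
```

Request:
move_arm(targets=[[[0,0,-8],[0,0,0],1],[[0,0,-16],[0,0,0],1],[[0,0,-24],[0,0,0],1]])

```text
clock: 12.9
tcp_pos: [0.6191, 0.0012, 0.1705]
orientation: [0.103, 0.952, 0.132, 0.255]
wrist_force: [-0.2, -0.1, -0.8]
finger_gap: 0.0502
grip_force: 41.8
```

Request:
move_arm(targets=[[[0,0,-12],[0,0,0],1],[[0,0,-24],[0,0,0],1],[[0,0,-36],[0,0,0],1],[[0,0,-60],[0,0,0],1],[[0,0,-90],[0,0,0],1]])

```text
clock: 13.52
tcp_pos: [0.5723, 0.0128, 0.2465]
orientation: [0.103, 0.953, 0.132, 0.254]
wrist_force: [-0.5, 0.3, -1.4]
finger_gap: 0.05
grip_force: 41.8
```

```bash
python3 - <<'E'
from h import *
p=env.read_camera("top"); T,s=tcp(); print(T[:3,3],s["wrist_force"],s["finger_gap"])
for n in (N[1],N[4]):
    for r in env.landmark_of(n,p)[:2]: print(n,round(r["confidence"],2),np.array(r["centre"]))
for yaw in (20,45):
    print(yaw,delta([.438,.14,.19],tool(.01,yaw)))
E
```

```text
[0.5727 0.0132 0.251 ] [-0.2167 -0.635   1.9727] 0.04987080178946132
bottle_green_shoulder 0.68 [ 0.6251 -0.368   0.0676]
bottle_green_shoulder 0.65 [ 0.6273 -0.1762  0.1237]
bottle_yellow_shoulder 0.65 [ 0.6485 -0.0084  0.1272]
20 (array([-101.6058, -162.437 ,  -36.8609]), array([ 1.7011, -2.7262, -0.4084]))
45 (array([-101.6058, -162.437 ,  -36.8609]), array([ 2.2748, -2.3174, -2.8418]))
```

Request:
move_arm(targets=[[[-22,-28,-10],[0.45,-0.46,-0.57],1],[[-42,-60,-18],[0.91,-0.93,-1.14],1],[[-62,-95,-25],[1.37,-1.39,-1.7],1],[[-82,-130,-31],[1.82,-1.85,-2.27],1],[[-102,-162,-37],[2.27,-2.32,-2.84],1]])

```text
clock: 14.3
tcp_pos: [0.4362, 0.14, 0.1872]
orientation: [-0.001, 0.924, 0.384, -0.004]
wrist_force: [0.5, 0.5, -0.6]
finger_gap: 0.0505
grip_force: 41.8
```

```bash
python3 - <<'E'
from h import *
p=env.read_camera("top"); T,s=tcp(); print(T[:3,3],s["joint_pos"])
print(delta([.4385,.14,.09],tool(.01,45)))
E
```

```text
[0.4338 0.1417 0.1851] [ 0.1376  0.1192 -0.3161  1.1521  0.0028  2.4875]
(array([ 3.1907,  5.7084, 95.0209]), array([-0.0703,  0.0669,  0.0362]))
```

Request:
move_arm(targets=[[[3,5,35],[-0.07,0.07,0.04],1],[[3,5,75],[-0.07,0.07,0.04],1],[[3,5,93],[-0.07,0.07,0.04],1],[[3,5,93],[-0.07,0.07,0.04],1],[[3,5,93],[-0.07,0.07,0.04],1]])

```text
clock: 14.98
tcp_pos: [0.4428, 0.1378, 0.0956]
orientation: [0.003, 0.925, 0.379, 0.007]
wrist_force: [0.4, -0.2, -0.6]
finger_gap: 0.0502
grip_force: 41.8
```

```bash
cat >> h.py <<'E'
def arcfit(p,X0,hue,T,r=.0375,z=.019):
    hsv=cv2.cvtColor(p["pixels"],cv2.COLOR_RGB2HSV); g=((abs(hsv[...,0].astype(int)-hue)<9)&(hsv[...,1]>120)).astype(np.float32); g=cv2.GaussianBlur(g,(3,3),0)
    tx,ty=T[:3,0],T[:3,1]; th=np.radians(np.linspace(-65,65,66))  # arc on the tool's +x side
    def s(X,rr): 
        q=np.array([proj(p,np.r_[X,z]+rr*(np.cos(t)*tx+np.sin(t)*ty),p["extrinsics_"]) for t in th]).astype(np.float32); return cv2.remap(g,q[:,0],q[:,1],1).ravel()
    best=max(((s(X0+np.array([i,j])/1e3,r-.0012)-s(X0+np.array([i,j])/1e3,r+.0012)).mean(),i,j) for i in range(-7,8) for j in range(-7,8))
    return best,X0+np.array(best[1:])/1e3
E
python3 - <<'E'
from h import *
for k in range(2):
    p,T,s=wrist(); print(T,s["qvel"])
    print(arcfit(p,np.array([.4385,.14]),26,T))
    for r in env.landmark_of(N[5],p)[:2]: print(r)
E
```

```text
[[ 0.7129  0.7011  0.0143  0.4428]
 [ 0.7012 -0.713  -0.0005  0.1378]
 [ 0.0099  0.0104 -0.9999  0.0956]
 [ 0.      0.      0.      1.    ]] [ 0.0002 -0.0124  0.0136  0.0015  0.0003 -0.0009]
((np.float32(0.8048086), 1, 1), array([0.4395, 0.141 ]))
[[ 0.7128  0.7012  0.0155  0.4433]
 [ 0.7013 -0.7129 -0.0003  0.1379]
 [ 0.0109  0.0111 -0.9999  0.0962]
 [ 0.      0.      0.      1.    ]] [ 0.0006 -0.003  -0.0003  0.0002 -0.0003 -0.0003]
((np.float32(0.7969675), 1, 1), array([0.4395, 0.141 ]))
```

```bash
python3 - <<'E'
from h import *
print(tcp()[0][:3,3],delta([.4398,.1412,.05],tool(.01,45)))
E
```

```text
[0.4431 0.138  0.0961] (array([-0.6009, -5.1487, 46.0863]), array([ 0.0637, -0.0612, -0.0464]))
```

Request:
move_arm(targets=[[[0,-5,15],[0.06,-0.06,-0.05],1],[[0,-5,30],[0.06,-0.06,-0.05],1],[[0,-5,36],[0.06,-0.06,-0.05],1],[[0,-5,36],[0.06,-0.06,-0.05],1]])

```text
clock: 15.68
tcp_pos: [0.4386, 0.1415, 0.0585]
orientation: [-0.0, 0.924, 0.383, -0.002]
wrist_force: [-0.0, 0.1, -1.7]
finger_gap: 0.05
grip_force: 41.8
```

```bash
python3 - <<'E'
from h import *
p,T,s=wrist();p,T,s=wrist(); print(arcfit(p,np.array([.4395,.141]),26,T)); save(p,"yd")
print(T,delta([.4396,.1411,.042],tool(.01,45)))
# bead outline check: gaps between bead and dish edges, printed as brightness profile along columns
hsv=cv2.cvtColor(p["pixels"],cv2.COLOR_RGB2HSV)
u,v=proj(p,[.4395,.141,.019],p["extrinsics_"]); print(u,v)
for nm,X,r,z in (("dish in",[.4395,.141],.0335,.019),("bead",T[:2,3],.029,T[2,3]-.031+.009)):
    q=np.array([proj(p,[X[0]+r*np.cos(t),X[1]+r*np.sin(t),z],p["extrinsics_"]) for t in np.linspace(0,6.28,90)]); print(nm,q.min(0),q.max(0))
print(p["pixels"][120:240:2,int(u)].tolist())
E
```

```text
((np.float32(0.81040263), 1, 0), array([0.4405, 0.141 ]))
[[ 0.7064  0.7078 -0.002   0.439 ]
 [ 0.7078 -0.7064 -0.0006  0.1415]
 [-0.0018 -0.001  -1.      0.059 ]
 [ 0.      0.      0.      1.    ]] (array([-0.1212,  0.4778, 17.2933]), array([-0.0035,  0.0075,  0.0049]))
318.434891940363 227.61304882432773
dish in [271.2044 181.4743] [365.6789 269.3811]
bead [272.4925 195.0747] [362.081  277.4303]
[[144, 140, 130], [150, 144, 139], [146, 141, 133], [147, 145, 135], [150, 147, 137], [149, 143, 134], [149, 145, 135], [148, 140, 132], [154, 147, 143], [148, 144, 131], [147, 141, 133], [144, 140, 132], [152, 150, 137], [151, 148, 136], [149, 145, 134], [157, 149, 139], [152, 150, 139], [152, 144, 136], [150, 145, 136], [153, 147, 135], [111, 105, 97], [144, 147, 138], [135, 138, 128], [135, 136, 127], [139, 136, 126], [136, 140, 131], [140, 142, 132], [119, 112, 82], [85, 67, 0], [107, 81, 0], [136, 111, 0], [119, 91, 0], [99, 76, 0], [92, 70, 0], [99, 72, 0], [95, 76, 0], [102, 81, 0], [84, 66, 0], [95, 77, 0], [135, 105, 0], [138, 107, 0], [85, 68, 0], [85, 69, 0], [83, 69, 0], [84, 64, 0], [80, 60, 0], [85, 67, 0], [89, 67, 0], [87, 70, 0], [84, 68, 0], [79, 69, 0], [83, 66, 0], [82, 65, 0], [86, 69, 0], [84, 68, 0], [80, 62, 0], [86, 66, 0], [81, 66, 0], [77, 60, 0], [118, 95, 0]]
```

Request:
move_arm(targets=[[[2,0,8],[0,0,0],1],[[2,0,15],[0,0,0],1],[[2,0,18],[0,0,0],1],[[2,0,18],[0,0,0],1]])

```text
clock: 16.27
tcp_pos: [0.4402, 0.1428, 0.0407]
orientation: [-0.0, 0.924, 0.383, -0.001]
wrist_force: [-0.8, 0.1, -1.1]
finger_gap: 0.05
grip_force: 42.9
```

Request:
move_arm(targets=[[[0,0,1],[0,0,0],1],[[0,0,2],[0,0,0],1],[[0,0,2],[0,0,0],1]])

```text
clock: 16.65
tcp_pos: [0.4406, 0.1432, 0.0401]
orientation: [-0.0, 0.924, 0.383, -0.0]
wrist_force: [-4.2, 1.5, 9.4]
finger_gap: 0.0498
grip_force: 43.9
```

Contact is at floor height: on the rim it would have come about 11 mm higher. Releasing.

Request:
move_arm(targets=[[[0,0,0],[0,0,0],-1],[[0,0,0],[0,0,0],-1],[[0,0,0],[0,0,0],-1],[[0,0,0],[0,0,0],-1],[[0,0,0],[0,0,0],-1]])

```text
clock: 17.27
tcp_pos: [0.4406, 0.1428, 0.0391]
orientation: [-0.0, 0.924, 0.383, -0.001]
wrist_force: [0.5, -0.1, -0.4]
finger_gap: 0.0855
grip_force: 0.0
```

Request:
move_arm(targets=[[[0,0,-30],[0,0,0],-1],[[0,0,-70],[0,0,0],-1],[[0,0,-120],[0,0,0],-1],[[0,0,-170],[0,0,0],-1],[[0,0,-170],[0,0,0],-1]])

```text
clock: 17.9
tcp_pos: [0.4435, 0.1433, 0.2133]
orientation: [0.001, 0.924, 0.383, 0.003]
wrist_force: [0.9, -0.5, -0.1]
finger_gap: 0.0858
grip_force: 0.0
```

```bash
python3 - <<'E'
from h import *
T,s=tcp();print(s["clock"],T[:3,3],s["finger_gap"])
p1=env.read_camera("top");p2=env.read_camera("scene");save(p1,"end_t");save(p2,"end_s");p3,_,_=wrist()
for p in(p1,p2,p3):
  for n in N:
    for r in env.landmark_of(n,p)[:3]:
        if r["confidence"]>.45: print(p["shot"],n,round(r["confidence"],2),np.array(r["centre"]))
def col(p,hue,X,E):  # extent of coloured blob at the dish vs predicted upright cap
    hsv=cv2.cvtColor(p["pixels"],cv2.COLOR_RGB2HSV); g=((abs(hsv[...,0].astype(int)-hue)<10)&(hsv[...,1]>110)).astype(np.uint8)
    n,l,st,ce=cv2.connectedComponentsWithStats(g); u,v=proj(p,[*X,.05],E).astype(int); i=l[v,u]
    pts=[proj(p,[X[0]+r*np.cos(t),X[1]+r*np.sin(t),z],E) for r,z in((.025,.083),(.0375,.019),(.0375,.006)) for t in np.linspace(0,6.28,60)]
    print("blob",st[i][:4],"pred",np.round([*np.min(pts,0),*np.ptp(pts,0)],1))
for p in(p1,p2):
    col(p,60,[.4468,-.2944],p["extrinsics"]); col(p,26,[.44,.141],p["extrinsics"])
E
```

```text
17.9 [0.4435 0.1433 0.2133] 0.08578717171785613
21 cap_green_center 0.95 [ 0.4442 -0.2945  0.0475]
21 cap_green_center 0.84 [ 0.4892 -0.4532  0.0196]
21 cap_green_center 0.61 [ 0.3712 -0.5225  0.0244]
21 bottle_green_shoulder 0.98 [ 0.6243 -0.1722  0.1223]
21 dish_green_floor 0.97 [ 0.4415 -0.297   0.0077]
21 cap_yellow_center 0.81 [0.4353 0.143  0.0509]
21 bottle_yellow_shoulder 0.8 [ 0.6514 -0.0074  0.1243]
21 dish_yellow_floor 0.72 [0.4375 0.1407 0.0075]
21 cup_center 0.88 [ 0.4389 -0.0715  0.0332]
21 cup_center 0.72 [0.4392 0.1423 0.0531]
21 tub_center 0.69 [ 0.6238 -0.3692  0.0657]
21 spray_center 0.85 [0.641  0.1612 0.13  ]
22 cap_green_center 0.74 [ 0.3676 -0.5184  0.029 ]
22 cap_green_center 0.68 [ 0.4445 -0.2945  0.0448]
22 cap_green_center 0.64 [ 0.4902 -0.4572  0.0214]
22 bottle_green_shoulder 0.78 [ 0.6207 -0.1787  0.1249]
22 dish_green_floor 0.92 [ 0.4435 -0.2922  0.0087]
22 cap_yellow_center 0.92 [0.4401 0.1461 0.042 ]
22 bottle_yellow_shoulder 0.67 [ 0.6509 -0.0074  0.1217]
22 cup_center 0.72 [ 0.4408 -0.2939  0.0455]
22 cup_center 0.55 [ 0.4439 -0.0694  0.0285]
22 tub_center 0.92 [ 0.622  -0.3634  0.0686]
22 spray_center 0.64 [0.6379 0.1631 0.1303]
23 cap_yellow_center 0.82 [0.4393 0.1399 0.0476]
23 bottle_yellow_shoulder 0.72 [ 0.6468 -0.0052  0.1206]
blob [351 223  26  27] pred [349.8 221.9  27.8  27.8]
blob [187 223  32  28] pred [186.7 221.7  32.6  27.7]
blob [  0   0 640 400] pred [308.6 219.6  29.6  39.2]
blob [232 170  23  30] pred [231.5 168.9  24.   30.2]
```

Both caps stand upright in their dishes with centres at z ≈ 0.046, and the bottles and bystanders haven't moved. The gripper is clear, so I'm handing in.

```bash
python3 -c "
from workcell import env
print(env.hand_in())"
```

```text
the job is handed in; nothing more can be done
None
```

I handed the job in at about 18 s: the green cap, then the yellow cap, each stand open side down in their own dish, and the last camera readings showed the bottles, cup, tub and spray bottle where they started.

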